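Lock the last captive screw on a welding-bench terminal box

TASK

Take the red-handled blade key from its stand and use it to turn the orange-ringed screw on the terminal box clockwise until it stops, so that its slot lines up with the two black marks. Then put the red key back upright in the hole of the stand that it came from and let go of it.

Things in the scene. Friction and masses are not known exactly. Their poses are not given: they have to be found in the camera images.
- key: Red-handled key upright in the stand, loose, 160 g. Origin: centre of the blade's lower end; z up, x along blade width and handle. Blade 32 (x) x 7 (y) mm, z 0 to 28; collar 50 mm across, z 28 to 34, rests on the stand; shank 16 mm thick; red handle bar 64 (x) x 24 (y) mm, z 84 to 114: grip it across its 24 mm. The blue key beside it has a round end and does not fit.
- stand: Fixed wooden block holding both keys, 180 (x) x 74 (y) x 45 mm high; origin at the centre of its underside. Two through holes 45 mm either side of centre along x, each 45 (x) x 23 (y) mm. The keys stand with handles along its x, blade end 17 mm above the table; which key is in which hole varies.
- slot (a point): Middle of the slot's floor in the orange-ringed brass screw, one of three on the fixed grey-and-white terminal box (170 x 270 x 55 mm high; the grey-ringed two are already locked). Head 48 mm across; slot 14 mm wide, 12 mm deep, open at both ends, floor 64 mm above the table. x along the slot, z up; it turns with the screw.
- screw_a (a joint): Turn of the orange-ringed screw, rad, growing clockwise seen from above. Starts partly turned (0.3 to 0.7); firm stop at 1.57, where the slot lines up with two black marks beside it; stays where left. Turning takes about 0.1 N m. The blade has about 13 degrees of play either way before it drives the head.

How it is judged:
By the outcome, as a careful person would: the job done as asked, in the order asked, and still so for the second after the job is handed in, with the robot touching nothing.
It also fails if it takes over 58 s, if anything falls off the work surface, if the arm or the gripper's body presses on something with over 40 N, if the wrist force passes 120 N, or if a joint passes its speed limit or range.

ROBOT

A 6-joint arm with a two-finger parallel gripper is mounted at the origin on the work surface. World frame = base frame: x ahead of the robot, y to its left, z up, the work surface at z = 0. Lengths are in m, angles in rad, forces in N, time in s.
With the tool pointing down it reaches from about 0.35 to 0.975 m from the base axis. Payload 4.9 kg.
Tool frame: the origin (TCP) lies between the finger pads; the fingertips stand 19 mm ahead of it and the grasp point (between the pads) is the TCP; z points along the fingers, y is the line along which they close (so a half turn about z gives the same grasp; the last joint's range is limited). The gripper opens to 85 mm and grips with 20 to 120 N. Pads are 22 mm wide; open, the fingers measure 114 mm over their backs; the gripper's body (76 mm by 85 mm) begins 54 mm behind the grasp point. The pads swing forward as they close: fully open they stand 13 mm farther back than shut.
Start: joints at [-1.247, 0.053, 1.613, -0, 1.476, -0.119], TCP at [0.268, -0.565, 0.25] pointing down, gripper open.
Joint ranges: [-3.01, 3.01], [-1.01, 2.22], [0.06, 2.58], [-1.02, 4.17], [0.09, 2.62], [-3.14, 3.14]. Speed limits (rad/s): [2.57, 2.57, 3.14, 3.14, 3.14, 3.14].

INTERFACE

Orientations are given as a rotation vector (axis times angle).
In Python, from station import ctrl gives the robot as it stands. The module is installed in compiled form; this text tells all that it offers.
- The arm moves only by the tool servo_tool, never from a script. Its argument "increments" is a list that holds one entry, the list of rows, each a list of 5 numbers: the finger opening in cm, from 0 to 8.54, then the shift along the tool's x, y, z in cm, then the turn about the tool's z in degrees. A call has 1 to 5 rows; each row is the pose to reach, as a shift and turn from the pose commanded when the call began, along the tool's axes at that moment; what a row does not reach only later rows make up. A row lasts 1/10 s, in which the tool goes at most 50 mm and 8.59 degrees, less where a joint would pass 70% of its speed; a pose out of reach is approached as far as the arm can. A call with a gripper value outside its range is refused whole. The fingers move at their own pace and stop on an object; "newtons" is the grip in N (left out, the last holds). Time passes only in rows, so rows that repeat a pose let the fingers close. It gives the time, the measured TCP pose, the force, the opening and the grip force at its end, in the units of the state.
- ctrl.get_obs(): the state, without advancing time (a new reading comes with each control period).
- ctrl.get_image(name): name is "scene" or "top"; returns a dict with "img" (400x640x3 uint8, red, green, blue), "fx", "fy", "cx", "cy" (pixels), "k1" (the pictures are not rectified: a ray, as slopes to the right and down, at radius r is drawn at 1 + k1 r^2 times it, then the intrinsics apply), "rvec" (rotation vector, rad) and "tvec" (3), from world to camera coordinates, as OpenCV has them. Camera axes: x right, y down, z forward; pixel columns grow to the right and rows downward; lengths in m; the calibration is good to about 2 mm. A picture is of the moment at which its call begins. There is no depth.
- ctrl.finish_job(): hands the job in; it is judged then, once.
The state is a dict: "t": time; "q": joint angles; "dq": joint speeds; "effort": joint torques, N m; "tool_pos": TCP position; "tool_rot": TCP orientation; "contact_force": force on the tool from outside, world axes, zero at the start; "wrist_torque": the same for the moment, N m; "opening": finger opening in m; "grip_force": force on a finger pad.
Only numpy, scipy, OpenCV 4.12 (cv2) and the standard library are available. Lean on these libraries where they do the work, as an engineer would, in place of code of your own. Each camera call takes 0.05 s, during which the arm holds its last target. There are 200 camera calls.

## Working session

There is one attempt and no reset: what is moved stays moved. The work goes in short steps, Python scripts to look and compute and a tool call to move; the robot and the scene stay as the last step left them, time stands still between calls to the robot, and variables do not carry over. Pictures are saved under pics/ and viewed, at most 10 in all, crops included, and the job is handed in when it is done.

Besides the shell and the picture viewer there is one more tool, called after "Call:" as name(argument=value, ...), one argument or row to a line, values as JSON. servo_tool: Moves the arm, as the interface text tells. Its arguments: {"type":"object","properties":{"increments":{"type":"array"},"newtons":{"type":"number"}},"required":["increments"]}

```bash
mkdir -p pics
cat > h.py <<'E'
import numpy as np, cv2
from station import ctrl
from scipy.spatial.transform import Rotation as R
def snap(n,f,crop=None,s=1):
    d=ctrl.get_image(n); im=d["img"][:,:,::-1]
    if crop: x0,y0,x1,y1=crop; im=im[y0:y1,x0:x1]
    cv2.imwrite("pics/"+f,cv2.resize(im,None,fx=s,fy=s,interpolation=cv2.INTER_CUBIC)); return d
def ray(d,u,v):
    K=np.array([[d["fx"],0,d["cx"]],[0,d["fy"],d["cy"]],[0,0,1.]])
    p=cv2.undistortPoints(np.array([[[u,v]]],float),K,np.array([d["k1"],0,0,0,0.]))[0,0]
    M=cv2.Rodrigues(np.array(d["rvec"],float))[0]; t=np.array(d["tvec"],float)
    return -M.T@t, M.T@np.array([p[0],p[1],1])
def at(d,u,v,z):
    c,r=ray(d,u,v); return c+r*(z-c[2])/r[2]
def proj(d,P):
    K=np.array([[d["fx"],0,d["cx"]],[0,d["fy"],d["cy"]],[0,0,1.]])
    return cv2.projectPoints(np.array(P,float).reshape(-1,1,3),np.array(d["rvec"],float),np.array(d["tvec"],float),K,np.array([d["k1"],0,0,0,0.]))[0][:,0]
E
python3 - <<'E'
from h import *
import pickle
for n in("scene","top"):
    d=snap(n,n+"1.png"); pickle.dump(d,open(n+"1.pkl","wb")); print(n,ray(d,320,200),d["fx"],d["k1"])
o=ctrl.get_obs(); print(o["tool_pos"],o["tool_rot"],R.from_rotvec(o["tool_rot"]).as_matrix().round(3),o["t"])
E
```

```text
scene (array([ 1.12538168, -0.0974616 ,  0.56199705]), array([-0.75260892,  0.07619162, -0.65415435])) 392.02464560839223 -0.008689100473916054
top (array([ 0.44471416, -0.04852812,  1.0194242 ]), array([ 0.1134289 ,  0.02418175, -0.99328467])) 420.0053540582528 -0.04738031688083316
[ 0.26761053 -0.56421826  0.24916751] [-3.06310057e+00 -6.89495738e-01  2.88767844e-04] [[ 0.904  0.428 -0.001]
 [ 0.428 -0.904  0.002]
 [ 0.    -0.002 -1.   ]] 0.1
```

View pics/scene1.png

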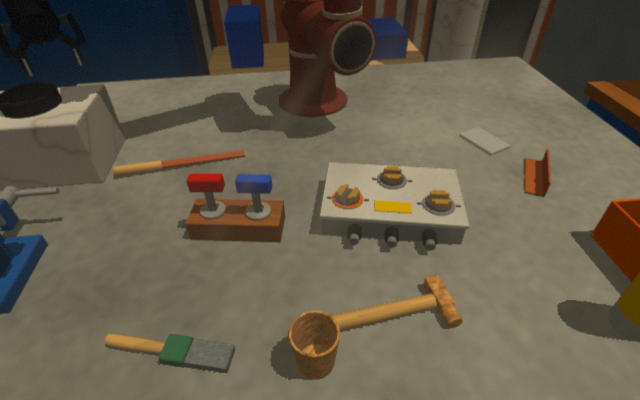

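View pics/top1.png

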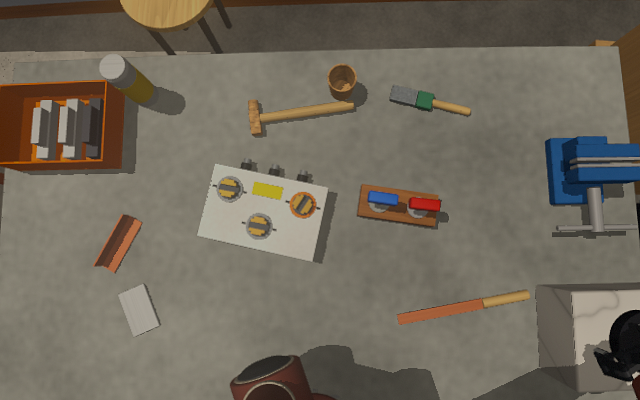

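Scene: red key at (207,185), blue at (253,185), orange screw at (348,195). Top: red handle at (425,204), blue at (383,199), orange screw at (303,205). Next I take an enlarged view and fit the colours.

Run:
```python
from h import *
import pickle
d=pickle.load(open("top1.pkl","rb")); im=d["img"]
cv2.imwrite("pics/c1.png",cv2.resize(im[165:245,270:450,::-1],None,fx=4.4,fy=4.4,interpolation=cv2.INTER_CUBIC))
hsv=cv2.cvtColor(im,cv2.COLOR_RGB2HSV)
def fit(m,lo,z,name):
    x0,y0,x1,y1=lo; mm=np.zeros_like(m); mm[y0:y1,x0:x1]=m[y0:y1,x0:x1]
    c=max(cv2.findContours(mm,cv2.RETR_EXTERNAL,cv2.CHAIN_APPROX_NONE)[0],key=cv2.contourArea)
    b=cv2.boxPoints(cv2.minAreaRect(c)); P=np.array([at(d,*p,z) for p in b])
    e=[P[1]-P[0],P[2]-P[1]]; e=max(e,key=np.linalg.norm)
    print(name,b.round(1).tolist(),P.mean(0).round(4),"len",[np.linalg.norm(P[1]-P[0]).round(4),np.linalg.norm(P[2]-P[1]).round(4)],"yaw",np.degrees(np.arctan2(e[1],e[0])).round(1))
red=cv2.bitwise_or(cv2.inRange(hsv,(0,190,100),(5,255,255)),cv2.inRange(hsv,(174,190,100),(180,255,255)))
fit(red,(400,190,450,220),.114,"red")
fit(cv2.inRange(hsv,(105,150,80),(130,255,255)),(360,185,402,215),.114,"blue")
fit(cv2.inRange(hsv,(4,170,120),(16,255,255)),(280,185,325,225),.058,"orange")
fit(cv2.inRange(hsv,(0,0,150),(180,60,255)),(190,160,335,265),.055,"box")
fit(cv2.inRange(hsv,(5,120,50),(16,255,200)),(350,180,445,232),.045,"stand")
```

```text
red [[408.8999938964844, 207.1999969482422], [410.20001220703125, 196.5], [440.1000061035156, 200.0], [438.79998779296875, 210.6999969482422]] [ 0.5365 -0.2518  0.114 ] len [np.float64(0.0234), np.float64(0.0647)] yaw -97.8
blue [[367.29998779296875, 200.60000610351562], [368.8999938964844, 190.1999969482422], [398.0, 194.5], [396.3999938964844, 205.0]] [ 0.5511 -0.1621  0.114 ] len [np.float64(0.023), np.float64(0.0635)] yaw -99.6
orange [[285.20001220703125, 207.8000030517578], [299.0, 187.0], [319.79998779296875, 200.8000030517578], [305.8999938964844, 221.60000610351562]] [0.5453 0.0155 0.058 ] len [np.float64(0.0578), np.float64(0.058)] yaw -124.8
box [[196.39999389648438, 235.60000610351562], [212.8000030517578, 161.8000030517578], [328.0, 187.39999389648438], [311.6000061035156, 261.20001220703125]] [0.5313 0.1105 0.055 ] len [np.float64(0.1772), np.float64(0.2792)] yaw -103.7
stand [[356.6000061035156, 215.5], [361.20001220703125, 183.60000610351562], [438.79998779296875, 194.6999969482422], [434.20001220703125, 226.60000610351562]] [ 0.5412 -0.205   0.045 ] len [np.float64(0.0757), np.float64(0.182)] yaw -99.2
```

View pics/c1.png

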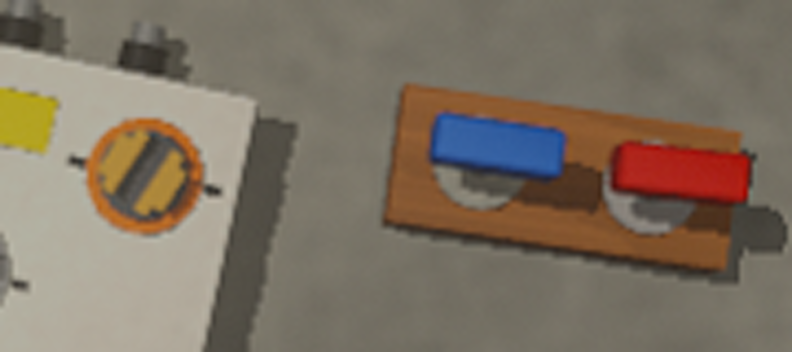

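The crop shows the slot running (165,140)–(125,210), and the black marks at (78,160) and (212,190). I'll refine with both cameras.

```bash
cat >> h.py <<'E'
from scipy.optimize import minimize
def redmask(d):
    h=cv2.cvtColor(d["img"],cv2.COLOR_RGB2HSV)
    m=cv2.inRange(h,(0,190,60),(4,255,255))|cv2.inRange(h,(175,190,60),(180,255,255))
    n,l,s,_=cv2.connectedComponentsWithStats(m); 
    return m,l,s
def boxhull(d,p,z0,z1,a=.064,b=.024,S=4):
    x,y,w=p; c,s=np.cos(w),np.sin(w)
    P=[(x+c*i*a/2-s*j*b/2,y+s*i*a/2+c*j*b/2,z) for i in(-1,1) for j in(-1,1) for z in(z0,z1)]
    q=proj(d,P); m=np.zeros((400*S,640*S),np.uint8)
    cv2.fillConvexPoly(m,cv2.convexHull(((q+.5)*S).round().astype(np.int32)),1); return m
def fitkey(ds,p0,z0,z1):
    ms=[]
    for d in ds:
        m,l,s=redmask(d); h=boxhull(d,p0,z0,z1,S=1)
        k=np.bincount(l[(h>0)&(m>0)]).argmax(); ms.append(cv2.resize((l==k).astype(np.uint8),None,fx=4,fy=4,interpolation=cv2.INTER_NEAREST))
    def f(v):
        p=np.array(p0)+np.array(v)*[.01,.01,.1]; r=0
        for d,m in zip(ds,ms):
            h=boxhull(d,p,z0,z1); r-=(h&m).sum()/(h|m).sum()
        return r
    r=minimize(f,[0,0,0],method="Nelder-Mead",options=dict(initial_simplex=[[0,0,0],[.8,0,0],[0,.8,0],[0,0,.8]]))
    p=np.array(p0)+r.x*[.01,.01,.1]; return p[:2],np.degrees(p[2]),r.fun/len(ds)
E
python3 - <<'E'
from h import *
import pickle
T,S=[pickle.load(open(n+"1.pkl","rb")) for n in("top","scene")]
p0=[*at(T,425,204,.125)[:2],np.radians(82)]
print("key",fitkey([T,S],p0,.101,.131),fitkey([T],p0,.101,.131),fitkey([S],p0,.101,.131))
rs=[]
for d,(x0,y0,x1,y1) in((T,(283,185,325,225)),(S,(328,180,370,212))):
    h=cv2.cvtColor(d["img"],cv2.COLOR_RGB2HSV); m=cv2.inRange(h,(3,190,100),(14,255,255)); mm=np.zeros_like(m); mm[y0:y1,x0:x1]=m[y0:y1,x0:x1]
    pts=cv2.findNonZero(mm); e=cv2.fitEllipse(cv2.convexHull(pts)); print(e); rs.append((ray(d,*e[0]),e[0]))
(c1,r1),(c2,r2)=rs[0][0],rs[1][0]
s=np.linalg.lstsq(np.c_[r1,-r2],c2-c1,rcond=None)[0]; print("ring",c1+s[0]*r1,c2+s[1]*r2)
print([at(T,*rs[0][1],z)[:2].round(4) for z in(.055,.06,.065,.076)])
# slot: dark low-sat pixels near centre
c=at(T,*rs[0][1],.058); g=T["img"].astype(int)
h=cv2.cvtColor(T["img"],cv2.COLOR_RGB2HSV); L=[]
for v in range(185,226):
  for u in range(280,326):
    P=at(T,u,v,.070)
    if np.hypot(*(P-c)[:2])<.022 and h[v,u,1]<90: L.append((P[0],P[1]))
L=np.array(L); mu=L.mean(0); w=np.linalg.svd(L-mu)[2][0]; print("slot",len(L),mu,np.degrees(np.arctan2(w[1],w[0])), (L-mu).std(0))
a=at(T,270+78/4.4,165+160/4.4,.055);b=at(T,270+212/4.4,165+190/4.4,.055);print("marks",a,b,(a+b)/2,np.degrees(np.arctan2(*(b-a)[[1,0]])))
E
```

```text
key (array([ 0.53594018, -0.25106363]), np.float64(84.95256076404138), np.float64(-0.6073878661952576)) (array([ 0.5353205 , -0.25126065]), np.float64(84.41624466265787), np.float64(-0.7870631970260223)) (array([ 0.52838144, -0.24950375]), np.float64(86.39774417160864), np.float64(-0.44109788681078455))
((302.4934387207031, 204.36422729492188), (24.579784393310547, 25.106830596923828), 52.59953308105469)
((348.2701721191406, 198.8549346923828), (17.52410125732422, 27.674331665039062), 88.52509307861328)
ring [0.5454213  0.01560644 0.05459874] [0.54566818 0.01752824 0.05475225]
[array([0.5454, 0.0156]), array([0.5449, 0.0152]), array([0.5443, 0.0149]), array([0.5432, 0.0142])]
slot 107 [0.54431176 0.01548633] 146.75766605060755 [0.01117919 0.0086118 ]
marks [0.55293662 0.04979179 0.055     ] [ 0.53592461 -0.02058714  0.055     ] [0.54443062 0.01460233 0.055     ] -103.58888677860772
```

Call:
servo_tool(
  increments=[
    [[8.5,37.6,-16.9,0,-57.7],[8.5,37.6,-16.9,0,-57.7],[8.5,37.6,-16.9,0,-57.7],[8.5,37.6,-16.9,0,-57.7],[8.5,37.6,-16.9,0,-57.7]],
  ],
  newtons=60,
)

```text
t: 0.6
tool_pos: [0.4306, -0.3725, 0.2498]
tool_rot: [-2.594, -1.772, 0.0]
contact_force: [0.2, -0.2, 0.4]
opening: 0.0851
grip_force: 0.0
```

```bash
cat >> h.py <<'E'
def go(x,y,z,yaw):
    o=ctrl.get_obs(); M=R.from_rotvec(o["tool_rot"]).as_matrix(); p=np.array(o["tool_pos"])
    yc=np.degrees(np.arctan2(M[1,0],M[0,0])); dy=(yaw-yc+180)%360-180
    print("t",round(o["t"],2),"pos",p.round(4),"yaw",round(yc,1),"-> cm",(M.T@(np.array([x,y,z])-p)*100).round(2),"turn",round(-dy,1),"q",np.array(o["q"]).round(2))
E
python3 -c "
from h import *
go(.535,-.2505,.2,83)"
```

```text
t 0.6 pos [ 0.4306 -0.3725  0.2498] yaw 68.7 -> cm [15.16  5.28  4.98] turn -14.3 q [-0.84 -0.08  1.74  0.    1.48 -0.47]
```

Call:
servo_tool(
  increments=[
    [[8.5,15.2,5.3,5,-14.3],[8.5,15.2,5.3,5,-14.3],[8.5,15.2,5.3,5,-14.3],[8.5,15.2,5.3,5,-14.3],[8.5,15.2,5.3,5,-14.3]],
  ],
)

```text
t: 1.1
tool_pos: [0.5356, -0.2499, 0.1981]
tool_rot: [-2.352, -2.077, 0.001]
contact_force: [-0.1, -0.7, 0.3]
opening: 0.085
grip_force: 0.0
```

```bash
python3 -c "
from h import *
go(.535,-.2505,.113,83)"
```

```text
t 1.1 pos [ 0.5356 -0.2499  0.1981] yaw 82.9 -> cm [-0.08 -0.03  8.51] turn -0.1 q [-0.56  0.01  1.74  0.    1.39 -0.44]
```

Call:
servo_tool(
  increments=[
    [[8.5,0,0,4,0],[8.5,0,0,7,0],[8.5,0,0,8.5,0],[8.5,0,0,8.5,0]],
  ],
)

```text
t: 1.5
tool_pos: [0.5332, -0.2525, 0.1126]
tool_rot: [-2.357, -2.07, 0.003]
contact_force: [-0.7, -0.3, 0.5]
opening: 0.0848
grip_force: 0.0
```

Call:
servo_tool(
  increments=[
    [[2,0,0,0,0],[2,0,0,0,0],[2,0,0,0,0],[2,0,0,0,0],[2,0,0,0,0]],
  ],
  newtons=60,
)

```text
t: 2.0
tool_pos: [0.5358, -0.2531, 0.1165]
tool_rot: [2.358, 2.073, 0.001]
contact_force: [-1.1, 0.2, 3.1]
opening: 0.0232
grip_force: 63.2
```

```bash
python3 -c "
from h import *
go(.535,-.2505,.113,83)
snap('scene','g.png',(150,130,350,260),4)"
```

```text
t 2.0 pos [ 0.5358 -0.2531  0.1165] yaw 82.6 -> cm [ 0.25 -0.11  0.35] turn -0.4 q [-0.57  0.09  1.8  -0.    1.24 -0.44]
```

View pics/g.png

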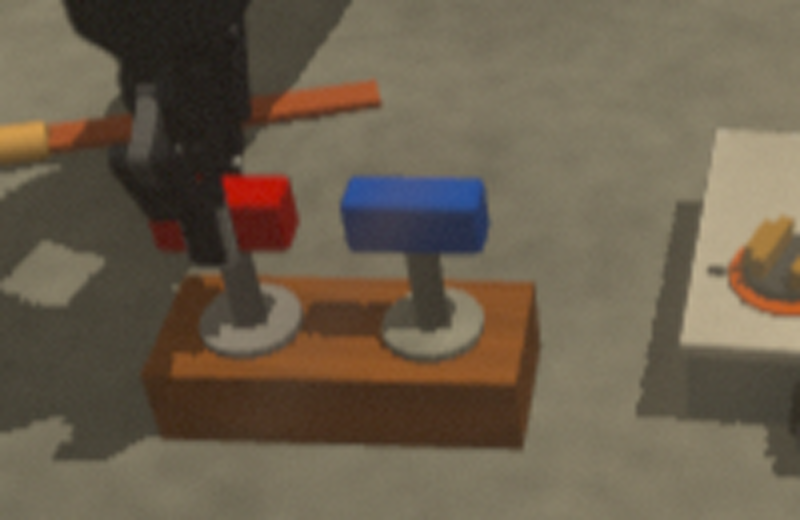

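Key is gripped; finger at (207,225) sits left of handle centre (226,213), so there is a grasp offset along the handle, to be measured after the lift.

Call:
servo_tool(
  increments=[
    [[2,0,0,-3,0],[2,0,0,-6,0],[2,0,0,-9.5,0],[2,0,0,-9.5,0]],
  ],
)

```text
t: 2.45
tool_pos: [0.5378, -0.2542, 0.2165]
tool_rot: [2.352, 2.068, 0.005]
contact_force: [0.4, -0.7, -1.3]
opening: 0.0229
grip_force: 63.0
```

```bash
python3 -c "
from h import *
go(.5447,.0158,.21,147)
"
```

```text
t 2.45 pos [ 0.5378 -0.2542  0.2165] yaw 82.7 -> cm [26.87 -2.77  0.5 ] turn -64.3 q [-0.57 -0.    1.73  0.    1.41 -0.44]
```

Call:
servo_tool(
  increments=[
    [[2,26.3,-2.8,0,-64.3],[2,26.3,-2.8,0,-64.3],[2,26.3,-2.8,0,-64.3],[2,26.3,-2.8,0,-64.3],[2,26.3,-2.8,0,-64.3]],
  ],
)

```text
t: 2.95
tool_pos: [0.5402, -0.0009, 0.2096]
tool_rot: [-1.428, -2.798, -0.0]
contact_force: [0.0, 1.1, -2.8]
opening: 0.0233
grip_force: 69.5
```

```bash
python3 -c "
from h import *
go(.5447,.0158,.2165,147)
"
```

```text
t 2.95 pos [ 0.5402 -0.0009  0.2096] yaw 125.9 -> cm [ 1.09  1.34 -0.69] turn -21.1 q [-0.14 -0.12  1.85  0.    1.41 -0.77]
```

Call:
servo_tool(
  increments=[
    [[2,1.1,1.3,-0.7,-21.1],[2,1.1,1.3,-0.7,-21.1],[2,1.1,1.3,-0.7,-21.1],[2,1.1,1.3,-0.7,-21.1],[2,1.1,1.3,-0.7,-21.1]],
  ],
)

```text
t: 3.45
tool_pos: [0.5445, 0.0138, 0.2161]
tool_rot: [-0.901, -3.008, 0.0]
contact_force: [-0.8, 0.2, -2.5]
opening: 0.0234
grip_force: 69.5
```

```bash
python3 -c "
from h import *
import pickle
go(.5447,.0158,.2165,147)
for n,c in(('scene',(260,60,460,210)),('top',(220,130,420,280))):
    d=snap(n,n+'2.png',c,4); pickle.dump(d,open(n+'2.pkl','wb'))
"
```

```text
t 3.45 pos [0.5445 0.0138 0.2161] yaw 146.6 -> cm [ 0.09  0.18 -0.04] turn -0.4 q [-0.11 -0.12  1.83  0.    1.42 -1.1 ]
```

View pics/scene2.png

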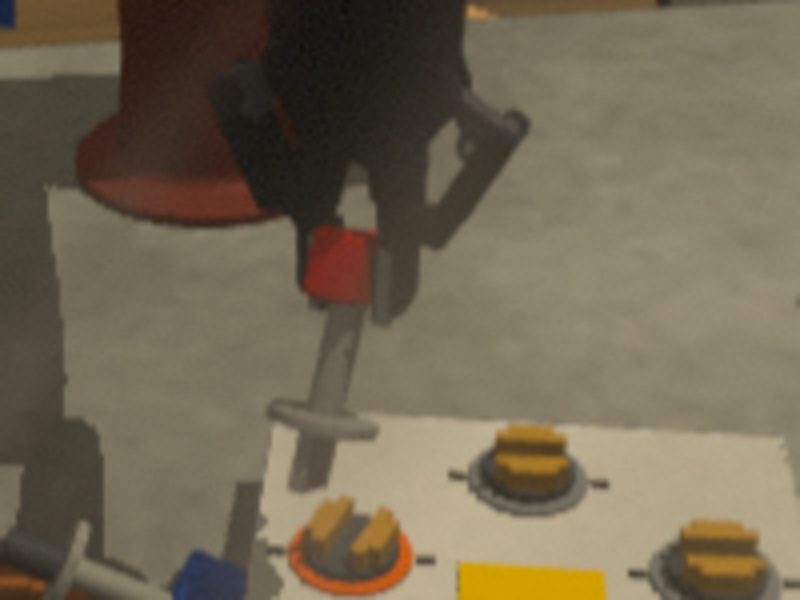

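View pics/top2.png

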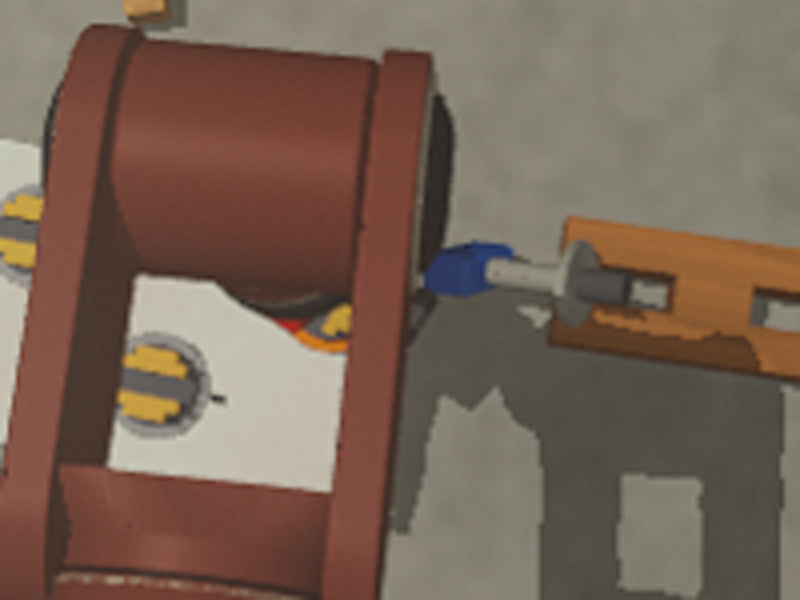

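The scene crop shows the red key tilted in the hand (collar at (323,420), blade end at (308,488)). The top crop shows the blue key tipped out of the stand (handle at (465,270)), so the carry was too low. I'll measure the tilt before righting it.

Run:
```python
from h import *
import pickle
S=pickle.load(open("scene2.pkl","rb"));T=pickle.load(open("top2.pkl","rb"))
o=ctrl.get_obs(); M=R.from_rotvec(o["tool_rot"]).as_matrix(); p=np.array(o["tool_pos"])
for n,(u,v) in dict(shanktop=(345,308),collar=(323,420),end=(308,490),hbl=(305,300),htl=(315,228)).items():
    c,r=ray(S,260+u/4,60+v/4); s=(p-c)@M[:,1]/(r@M[:,1]); print(n,(M.T@(c+s*r-p)*1000).round(1))
# blue key guesses
for n,(u,v,z) in dict(handle=(460,270,.03),collar=(578,285,.05),shank=(500,270,.04)).items(): print(n,at(T,220+u/4,130+v/4,z).round(3))
go(.534,-.2495,.25,81)
```

```text
shanktop [-10.2   0.   14. ]
collar [-30.8  -0.   59.8]
end [-45.6   0.   88.5]
hbl [-51.6  -0.  -12.9]
htl [-43.  -0. -41.]
handle [ 0.563 -0.06   0.03 ]
collar [ 0.551 -0.128  0.05 ]
shank [ 0.561 -0.083  0.04 ]
t 3.55 pos [0.5447 0.0136 0.2166] yaw 146.6 -> cm [-13.57 -22.56  -3.35] turn 65.6 q [-0.11 -0.12  1.83  0.    1.42 -1.1 ]
```

The key is tilted about 25° in the hand, with the blade toward −tool x. I'll push the blade flush against the stand's near face to straighten it, then reseat it in its hole and regrasp.

```bash
python3 -c "
from h import *
go(.4235,-.231,.2166,171)
"
```

```text
t 3.55 pos [0.5447 0.0136 0.2166] yaw 146.6 -> cm [-3.330e+00 -2.709e+01  1.000e-02] turn -24.4 q [-0.11 -0.12  1.83  0.    1.42 -1.1 ]
```

Call:
servo_tool(
  increments=[
    [[2,-3.3,-27.1,0,-24.4],[2,-3.3,-27.1,0,-24.4],[2,-3.3,-27.1,0,-24.4],[2,-3.3,-27.1,0,-24.4],[2,-3.3,-27.1,0,-24.4]],
  ],
  newtons=45,
)

```text
t: 4.05
tool_pos: [0.4398, -0.1983, 0.2174]
tool_rot: [0.243, 3.132, -0.001]
contact_force: [0.5, -1.1, -1.3]
opening: 0.0232
grip_force: 69.5
```

```bash
python3 -c "
from h import *
go(.4235,-.231,.2166,171)
"
```

```text
t 4.05 pos [ 0.4398 -0.1983  0.2174] yaw 171.1 -> cm [ 1.11 -3.48  0.08] turn 0.1 q [-0.58 -0.28  1.97 -0.    1.45 -1.99]
```

Call:
servo_tool(
  increments=[
    [[2,1.1,-3.5,0,0],[2,1.1,-3.5,4,0],[2,1.1,-3.5,8,0],[2,1.1,-3.5,10.8,0],[2,1.1,-3.5,10.8,0]],
  ],
  newtons=45,
)

```text
t: 4.55
tool_pos: [0.4213, -0.2277, 0.1043]
tool_rot: [-0.245, -3.123, -0.009]
contact_force: [-0.2, 0.5, -1.8]
opening: 0.0231
grip_force: 69.5
```

```bash
python3 -c "
from h import *
f=np.array([.4975,-.243]);u=np.array([np.cos(np.radians(171)),np.sin(np.radians(171))])
go(*(f+.060*u),.108,171);go(*(f+.019*u),.108,171)
"
```

```text
t 4.55 pos [ 0.4213 -0.2277  0.1043] yaw 171.0 -> cm [-1.76 -0.32 -0.39] turn 0.0 q [-0.65 -0.16  2.07 -0.    1.24 -2.07]
t 4.55 pos [ 0.4213 -0.2277  0.1043] yaw 171.0 -> cm [-5.86 -0.32 -0.43] turn 0.0 q [-0.65 -0.16  2.07 -0.    1.24 -2.07]
```

Call:
servo_tool(
  increments=[
    [[2,-1.5,0,-0.3,0],[2,-2.6,0,-0.3,0],[2,-3.7,0,-0.3,0],[2,-4.8,0,-0.3,0],[2,-5.8,0,-0.3,0]],
  ],
)

```text
t: 5.05
tool_pos: [0.481, -0.2389, 0.1143]
tool_rot: [-0.243, -3.127, 0.0]
contact_force: [-8.2, 2.0, 4.5]
opening: 0.0235
grip_force: 72.6
```

```bash
python3 -c "
from h import *
import pickle
f=np.array([.4975,-.243]);u=np.array([np.cos(np.radians(171)),np.sin(np.radians(171))])
go(*(f+.019*u),.108,171)
d=snap('scene','scene3.png',(140,80,340,230),4); pickle.dump(d,open('scene3.pkl','wb'))
"
```

```text
t 5.05 pos [ 0.481  -0.2389  0.1143] yaw 171.1 -> cm [ 0.2  -0.14  0.63] turn 0.1 q [-0.6  -0.03  1.93 -0.    1.24 -2.01]
```

View pics/scene3.png

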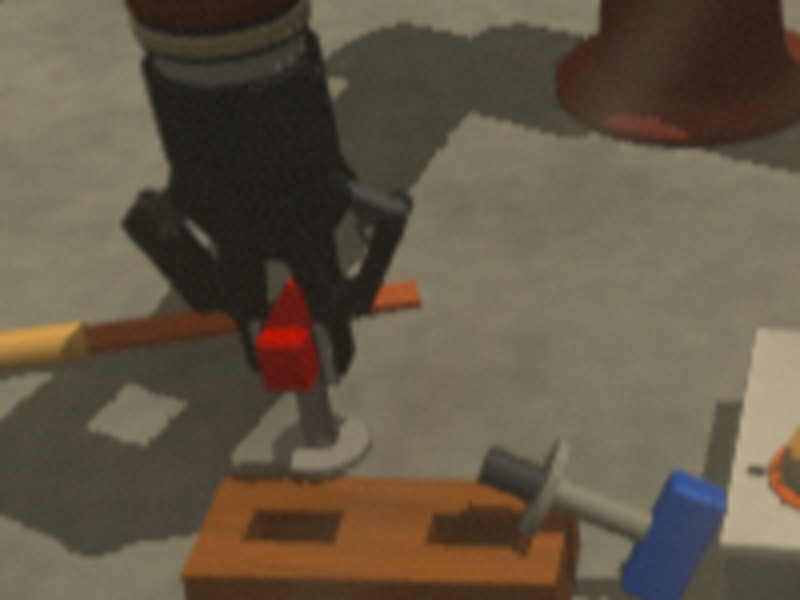

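The red key is upright again. The red hole is centred at crop (295,525); the blue key lies across the stand's far end.

Call:
servo_tool(
  increments=[
    [[2,1,0,0,0],[2,1.5,0,-3,0],[2,1.5,0,-8,0],[2,1.5,0,-8.6,0]],
  ],
)

```text
t: 5.5
tool_pos: [0.4704, -0.2386, 0.2073]
tool_rot: [0.243, 3.119, -0.012]
contact_force: [0.7, -0.3, 0.2]
opening: 0.0231
grip_force: 71.8
```

Run:
```python
from h import *
import pickle
S=pickle.load(open("scene3.pkl","rb"))
o=ctrl.get_obs()
print("hole",at(S,140+295/4,80+525/4,.045)); 
M=R.from_rotvec(o["tool_rot"]).as_matrix(); p=np.array([.481,-.2389,.1143])
for n,(u,v) in dict(collar=(327,440),shank=(317,395)).items():
    c,r=ray(S,140+u/4,80+v/4); s=(p-c)@M[:,1]/(r@M[:,1]); print(n,(M.T@(c+s*r-p)*1000).round(1))
go(.534,-.2495,.2,81)
```

```text
hole [ 0.53687075 -0.24848536  0.045     ]
collar [10.5  0.  69.4]
shank [10.  -0.  39.5]
t 5.5 pos [ 0.4704 -0.2386  0.2073] yaw 171.1 -> cm [-6.45 -0.09  0.82] turn 90.1 q [-0.61 -0.16  1.89  0.    1.4  -2.03]
```

Call:
servo_tool(
  increments=[
    [[2,-6.6,-0.1,0,90],[2,-6.6,-0.1,0,90],[2,-6.6,-0.1,0,90],[2,-6.6,-0.1,0,90],[2,-6.6,-0.1,0,90]],
  ],
)

```text
t: 6.0
tool_pos: [0.5326, -0.2476, 0.1994]
tool_rot: [1.382, 2.819, 0.0]
contact_force: [0.3, -0.0, -1.8]
opening: 0.0233
grip_force: 71.7
```

```bash
python3 -c "
from h import *
go(.535,-.249,.2,81)"
```

```text
t 6.0 pos [ 0.5326 -0.2476  0.1994] yaw 127.8 -> cm [-0.26  0.11 -0.06] turn 46.8 q [-0.56 -0.    1.75  0.    1.39 -1.22]
```

Call:
servo_tool(
  increments=[
    [[2,-0.3,0.1,0,46.8],[2,-0.3,0.1,0,46.8],[2,-0.3,0.1,0,46.8],[2,-0.3,0.1,0,46.8],[2,-0.3,0.1,0,46.8]],
  ],
)

```text
t: 6.5
tool_pos: [0.5351, -0.2494, 0.1995]
tool_rot: [2.318, 2.117, 0.002]
contact_force: [0.6, 0.2, -0.9]
opening: 0.0232
grip_force: 71.7
```

Call:
servo_tool(
  increments=[
    [[2,0,0,0,4],[2,0,0,0,4]],
  ],
)

```text
t: 6.7
tool_pos: [0.535, -0.2494, 0.1994]
tool_rot: [2.384, 2.042, 0.001]
contact_force: [-0.7, -0.9, -1.6]
opening: 0.0235
grip_force: 71.7
```

```bash
python3 -c "
from h import *
import pickle
go(.535,-.249,.15,81)
d=snap('scene','scene4.png',(140,100,300,220),5); pickle.dump(d,open('scene4.pkl','wb'))"
```

```text
t 6.7 pos [ 0.535  -0.2494  0.1994] yaw 81.2 -> cm [ 0.04 -0.02  4.94] turn 0.2 q [-0.56  0.01  1.75  0.    1.39 -0.41]
```

View pics/scene4.png

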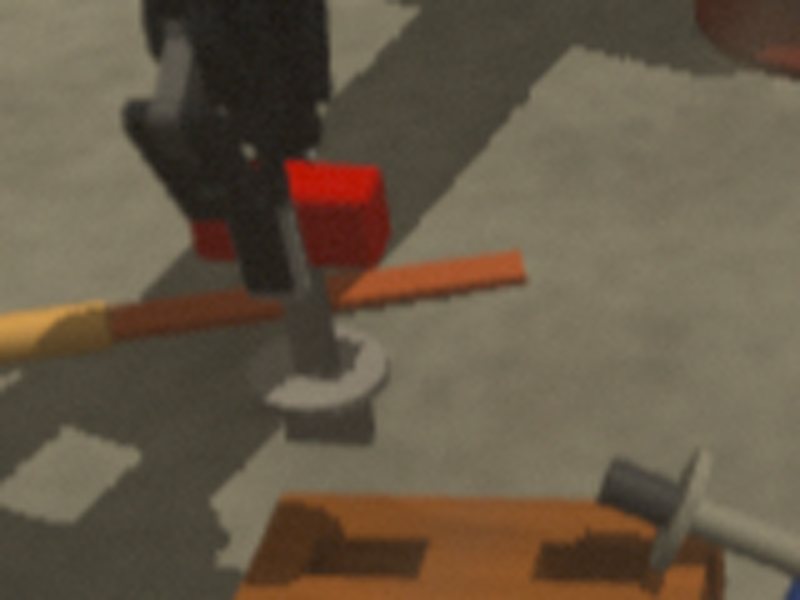

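The key hangs over its hole, nearly upright: collar (320,372), blade end centre (330,440). I'll work out the offset from these.

Run:
```python
from h import *
import pickle
S=pickle.load(open("scene4.pkl","rb"))
o=ctrl.get_obs()
M=R.from_rotvec(o["tool_rot"]).as_matrix(); p=np.array(o["tool_pos"])
for n,(u,v) in dict(collar=(320,370),endL=(287,438),endR=(374,444),hR=(383,264),hL=(195,255),fingL=(238,290),fingR=(298,288)).items():
    c,r=ray(S,140+u/5,100+v/5); s=(p-c)@M[:,1]/(r@M[:,1]); print(n,(M.T@(c+s*r-p)*1000).round(1))
```

```text
collar [ 0.3  0.  63.7]
endL [-19.    0.   95.9]
endR [13.7  0.  98.3]
hR [32.3  0.  17.2]
hL [-33.7   0.   14.1]
fingL [-21.9  -0.   28.7]
fingR [-0.1  0.  27.6]
```

Tilt is now under 3° and the blade sits about 2 mm toward −x, so no regrasp is needed. I go straight to the screw, higher this time.

```bash
python3 -c "
from h import *
go(.543,.0169,.225,147)"
```

```text
t 6.75 pos [ 0.535  -0.2494  0.1993] yaw 81.2 -> cm [26.44 -3.26 -2.59] turn -65.8 q [-0.56  0.01  1.75  0.    1.39 -0.41]
```

Call:
servo_tool(
  increments=[
    [[2,0,0,-2.6,0],[2,26.4,-3.3,-2.6,-65.8],[2,26.4,-3.3,-2.6,-65.8],[2,26.4,-3.3,-2.6,-65.8],[2,26.4,-3.3,-2.6,-65.8]],
  ],
  newtons=90,
)

```text
t: 7.25
tool_pos: [0.5407, -0.0477, 0.2251]
tool_rot: [1.665, 2.662, 0.001]
contact_force: [1.4, -0.1, -1.8]
opening: 0.023
grip_force: 88.9
```

```bash
python3 -c "
from h import *
go(.543,.0169,.215,147)"
```

```text
t 7.25 pos [ 0.5407 -0.0477  0.2251] yaw 115.9 -> cm [5.71 3.03 1.01] turn -31.1 q [-0.23 -0.13  1.83  0.    1.44 -0.68]
```

Call:
servo_tool(
  increments=[
    [[2,5.7,3.0,1,-31.1],[2,5.7,3.0,1,-31.1],[2,5.7,3.0,1,-31.1],[2,5.7,3.0,1,-31.1],[2,5.7,3.0,1,-31.1]],
  ],
)

```text
t: 7.75
tool_pos: [0.5433, 0.0154, 0.2148]
tool_rot: [0.899, 3.009, 0.0]
contact_force: [-0.1, -0.1, -1.1]
opening: 0.023
grip_force: 88.9
```

```bash
python3 -c "
from h import *
go(.543,.0169,.185,147)"
```

```text
t 7.75 pos [0.5433 0.0154 0.2148] yaw 146.7 -> cm [0.11 0.1  2.98] turn -0.3 q [-0.11 -0.12  1.84  0.    1.42 -1.1 ]
```

Call:
servo_tool(
  increments=[
    [[2,0.1,0.1,1.5,0],[2,0.1,0.1,3.0,0],[2,0.1,0.1,3.6,0],[2,0.1,0.1,4.0,0],[2,0.1,0.1,4.3,0]],
  ],
)

```text
t: 8.25
tool_pos: [0.5428, 0.0164, 0.1705]
tool_rot: [-0.902, -3.008, 0.0]
contact_force: [-0.1, 0.2, -1.9]
opening: 0.0231
grip_force: 88.9
```

```bash
python3 -c "
from h import *
go(.543,.0169,.165,147)"
```

```text
t 8.25 pos [0.5428 0.0164 0.1705] yaw 146.6 -> cm [0.01 0.06 0.55] turn -0.4 q [-0.11 -0.08  1.88  0.    1.34 -1.1 ]
```

Call:
servo_tool(
  increments=[
    [[2,0,0,0.2,0],[2,0,0,0.4,0],[2,0,0,0.4,0]],
  ],
)

```text
t: 8.55
tool_pos: [0.5431, 0.0164, 0.1674]
tool_rot: [0.901, 3.009, 0.0]
contact_force: [-0.2, -0.2, -2.0]
opening: 0.023
grip_force: 88.9
```

```bash
python3 -c "
from h import *
import pickle
d=snap('scene','scene5.png',(290,110,450,230),5); pickle.dump(d,open('scene5.pkl','wb'))"
```

```text
(no output)
```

View pics/scene5.png

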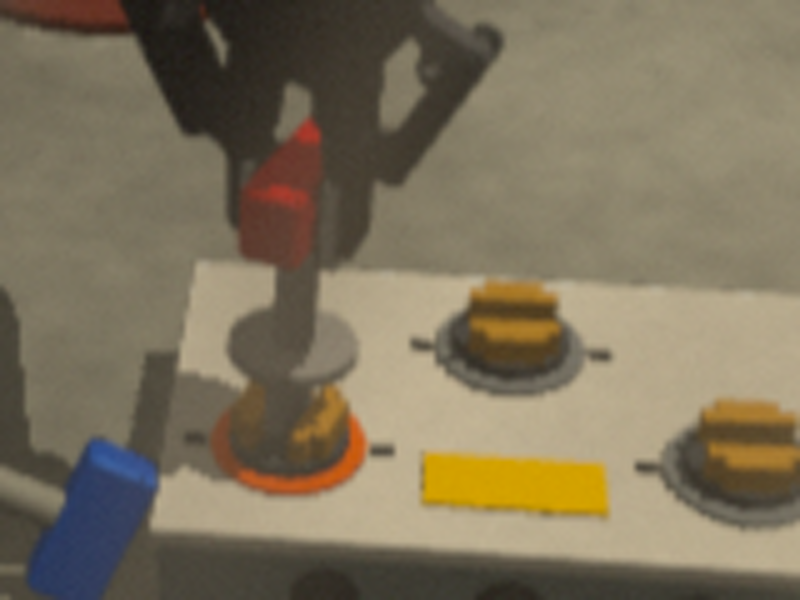

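The blade is seated in the slot. Turning clockwise.

Call:
servo_tool(
  increments=[
    [[2,0,0,0,8],[2,0,0,0,16],[2,0,0.1,0,24],[2,0,0.1,0,32],[2,0,0.1,0,40]],
  ],
)

```text
t: 9.1
tool_pos: [0.5441, 0.0172, 0.1678]
tool_rot: [1.882, 2.513, 0.001]
contact_force: [2.3, -0.2, -2.3]
opening: 0.023
grip_force: 88.8
```

Call:
servo_tool(
  increments=[
    [[2,0.1,0.1,0,8],[2,0.1,0.1,0,16],[2,0.1,0.1,0,23],[2,0.1,0.1,0,30],[2,0.1,0.1,0,36]],
  ],
)

```text
t: 9.6
tool_pos: [0.5447, 0.0177, 0.1679]
tool_rot: [2.565, 1.809, -0.0]
contact_force: [0.3, -2.3, -1.1]
opening: 0.0232
grip_force: 88.8
```

```bash
python3 -c "
from h import *
go(.5456,.0176,.167,63);print(np.round(ctrl.get_obs()['wrist_torque'],2))"
```

```text
t 9.6 pos [0.5447 0.0177 0.1679] yaw 70.4 -> cm [0.02 0.08 0.09] turn 7.4 q [-0.1  -0.07  1.88 -0.    1.33  0.24]
[-0.61 -0.17  0.1 ]
```

Call:
servo_tool(
  increments=[
    [[2,0,0,0,3],[2,0,0,0,6],[2,0,0,0,8],[2,0,0,0,8]],
  ],
)

```text
t: 10.0
tool_pos: [0.5448, 0.0177, 0.1679]
tool_rot: [2.681, 1.632, 0.001]
contact_force: [1.7, -2.3, -1.6]
opening: 0.0229
grip_force: 88.8
```

```bash
python3 -c "
from h import *
go(.5456,.0176,.167,63);print(np.round(ctrl.get_obs()['wrist_torque'],2))"
```

```text
t 10.0 pos [0.5448 0.0177 0.1679] yaw 62.7 -> cm [0.03 0.07 0.09] turn -0.3 q [-0.1  -0.07  1.88 -0.    1.33  0.37]
[-0.75 -0.26  0.08]
```

Call:
servo_tool(
  increments=[
    [[2,0,0,0,2],[2,0,0,0,3],[2,0,0,0,4],[2,0,0,0,4]],
  ],
)

```text
t: 10.4
tool_pos: [0.5448, 0.0178, 0.1678]
tool_rot: [2.736, 1.538, 0.001]
contact_force: [2.4, -3.9, -1.2]
opening: 0.0231
grip_force: 88.9
```

```bash
python3 -c "
from h import *
go(.5456,.0176,.167,63);print(np.round(ctrl.get_obs()['wrist_torque'],2))"
```

```text
t 10.4 pos [0.5448 0.0178 0.1678] yaw 58.7 -> cm [0.02 0.08 0.08] turn -4.3 q [-0.1  -0.07  1.88 -0.    1.33  0.44]
[-1.23 -0.5   0.3 ]
```

Call:
servo_tool(
  increments=[
    [[2,0,0,0,2],[2,0,0,0,4],[2,0,0,0,4]],
  ],
)

```text
t: 10.7
tool_pos: [0.5445, 0.0209, 0.1694]
tool_rot: [-2.787, -1.438, -0.005]
contact_force: [-3.0, 4.8, 8.1]
opening: 0.0229
grip_force: 90.2
```

```bash
python3 -c "
from h import *
go(.5456,.0176,.167,63);print(np.round(ctrl.get_obs()['wrist_torque'],2))"
```

```text
t 10.7 pos [0.5445 0.0209 0.1694] yaw 54.6 -> cm [-0.2   0.28  0.24] turn -8.4 q [-0.1  -0.07  1.88  0.01  1.34  0.52]
[ 1.24  0.61 -0.06]
```

The stop was reached (torque jumped to 0.3). Turning back to mid-play and lifting out.

Call:
servo_tool(
  increments=[
    [[2,0,0,0,-7],[2,0,0,0,-14],[2,0,0,0,-19],[2,0,0,0,-19]],
  ],
)

```text
t: 11.1
tool_pos: [0.5438, 0.0194, 0.1672]
tool_rot: [-2.513, -1.881, -0.001]
contact_force: [0.4, 0.8, -1.3]
opening: 0.0229
grip_force: 89.0
```

```bash
python3 -c "
from h import *
go(.5448,.0177,.167,75);print(np.round(ctrl.get_obs()['wrist_torque'],2))"
```

```text
t 11.1 pos [0.5438 0.0194 0.1672] yaw 73.6 -> cm [-0.14  0.14  0.02] turn -1.4 q [-0.1  -0.07  1.88  0.    1.34  0.18]
[ 0.01  0.06 -0.  ]
```

Call:
servo_tool(
  increments=[
    [[2,0,0,-2,0],[2,0,0,-5,0],[2,0,0,-8,0],[2,0,0,-8,0]],
  ],
)

```text
t: 11.5
tool_pos: [0.5465, 0.0188, 0.2528]
tool_rot: [2.513, 1.878, 0.011]
contact_force: [0.5, -0.5, -0.5]
opening: 0.0236
grip_force: 89.4
```

```bash
python3 -c "
from h import *
import pickle
d=snap('scene','scene6.png',(240,80,400,200),5); pickle.dump(d,open('scene6.pkl','wb'))
cv2.imwrite('pics/scene6.png',np.hstack([cv2.resize(d['img'][100:220,310:390,::-1],None,fx=5,fy=5,interpolation=cv2.INTER_CUBIC)]))"
```

```text
(no output)
```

View pics/scene6.png

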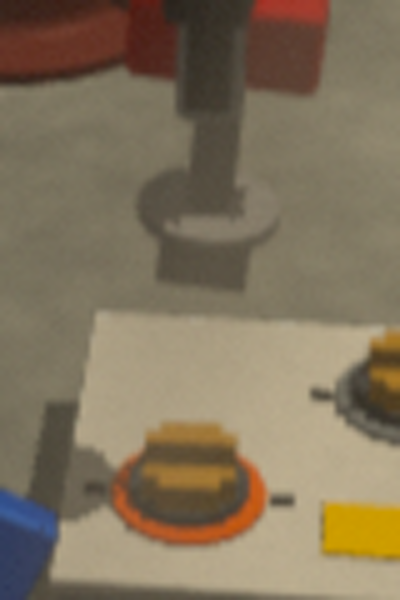

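The slot (145,450)–(238,460) lines up with the marks (95,488)–(283,500). The key is still held near upright; next I compute its offset and the return move.

Run:
```python
from h import *
import pickle
S=pickle.load(open("scene6.pkl","rb"))
o=ctrl.get_obs()
M=R.from_rotvec(o["tool_rot"]).as_matrix(); p=np.array(o["tool_pos"])
for n,(u,v) in dict(collar=(208,205),endL=(157,280),endR=(243,292),hR=(318,95),hL=(130,72)).items():
    c,r=ray(S,310+u/5,100+v/5); s=(p-c)@M[:,1]/(r@M[:,1]); print(n,(M.T@(c+s*r-p)*1000).round(1))
go(.535,-.2485,.25,81)
```

```text
collar [ 0.2  0.  61.1]
endL [-17.2  -0.   94.6]
endR [14.2  0.  96.7]
hR [35.5 -0.  15. ]
hL [-27.9  -0.   11.2]
t 11.55 pos [0.5454 0.0189 0.25  ] yaw 73.6 -> cm [-25.94   6.57  -0.03] turn -7.4 q [-0.1  -0.14  1.8   0.    1.48  0.18]
```

Call:
servo_tool(
  increments=[
    [[2,-25.8,6.6,0,-7.4],[2,-25.8,6.6,0,-7.4],[2,-25.8,6.6,0,-7.4],[2,-25.8,6.6,0,-7.4],[2,-25.8,6.6,0,-7.4]],
  ],
)

```text
t: 12.05
tool_pos: [0.5343, -0.232, 0.2447]
tool_rot: [-2.386, -2.037, 0.0]
contact_force: [1.1, 0.1, -1.0]
opening: 0.0231
grip_force: 89.2
```

```bash
python3 -c "
from h import *
go(.5355,-.247,.17,81)"
```

```text
t 12.05 pos [ 0.5343 -0.232   0.2447] yaw 81.0 -> cm [-1.48  0.38  7.47] turn -0.0 q [-0.54 -0.04  1.72  0.    1.47 -0.38]
```

Call:
servo_tool(
  increments=[
    [[2,0,0.1,0,0],[2,0,0.1,0,0],[2,0,0.1,3,0],[2,0,0.1,6,0],[2,0,0.1,6,0]],
  ],
)

```text
t: 12.55
tool_pos: [0.5334, -0.2275, 0.1807]
tool_rot: [-2.378, -2.035, 0.005]
contact_force: [-0.5, 0.7, -2.0]
opening: 0.0234
grip_force: 89.0
```

```bash
python3 -c "
from h import *
go(.5355,-.247,.135,81)"
```

```text
t 12.55 pos [ 0.5334 -0.2275  0.1807] yaw 81.1 -> cm [-1.92  0.56  4.56] turn 0.1 q [-0.53  0.01  1.78  0.    1.37 -0.38]
```

Call:
servo_tool(
  increments=[
    [[2,-1.9,0.3,0,0],[2,-1.9,0.3,0,0],[2,-1.9,0.3,0,0]],
  ],
)

```text
t: 12.85
tool_pos: [0.5373, -0.2509, 0.1892]
tool_rot: [2.387, 2.039, 0.002]
contact_force: [0.7, -0.9, -2.2]
opening: 0.0229
grip_force: 89.1
```

```bash
python3 -c "
from h import *
go(.5355,-.247,.135,81)"
```

```text
t 12.85 pos [ 0.5373 -0.2509  0.1892] yaw 81.0 -> cm [ 0.36 -0.26  5.42] turn 0.0 q [-0.56  0.02  1.75  0.    1.37 -0.41]
```

Call:
servo_tool(
  increments=[
    [[2,0.3,-0.1,0,0],[2,0.3,-0.1,1.5,0],[2,0.3,-0.1,3,0],[2,0.3,-0.1,3.5,0],[2,0.3,-0.1,3.5,0]],
  ],
)

```text
t: 13.35
tool_pos: [0.5347, -0.2464, 0.1497]
tool_rot: [-2.385, -2.039, 0.002]
contact_force: [0.7, 0.1, -1.4]
opening: 0.0228
grip_force: 89.2
```

```bash
python3 -c "
from h import *
go(.5355,-.247,.135,81)"
```

```text
t 13.35 pos [ 0.5347 -0.2464  0.1497] yaw 81.1 -> cm [-0.05  0.09  1.47] turn 0.1 q [-0.56  0.05  1.79 -0.    1.31 -0.4 ]
```

Call:
servo_tool(
  increments=[
    [[2,0,0,0.7,0],[2,0,0,1.4,0],[2,0,0,1.8,0],[2,0,0,2.2,0],[2,0,0,2.2,0]],
  ],
  newtons=40,
)

```text
t: 13.85
tool_pos: [0.5356, -0.2471, 0.1295]
tool_rot: [-2.387, -2.04, 0.001]
contact_force: [0.3, 0.1, -1.6]
opening: 0.0228
grip_force: 89.2
```

Call:
servo_tool(
  increments=[
    [[2,0,0,0.5,0],[2,0,0,0.9,0],[2,0,0,1.2,0],[2,0,0,1.3,0]],
  ],
  newtons=25,
)

```text
t: 14.25
tool_pos: [0.5357, -0.2471, 0.1167]
tool_rot: [-2.387, -2.041, 0.0]
contact_force: [-0.8, 0.2, -1.5]
opening: 0.023
grip_force: 89.2
```

Call:
servo_tool(
  increments=[
    [[2,0,0,0.2,0],[2,0,0,0.3,0],[2,0,0,0.4,0]],
  ],
)

```text
t: 14.55
tool_pos: [0.536, -0.2473, 0.1133]
tool_rot: [2.388, 2.041, 0.0]
contact_force: [-0.7, -1.3, -2.0]
opening: 0.0231
grip_force: 89.2
```

Call:
servo_tool(
  increments=[
    [[2,0,0,0.15,0],[2,0,0,0.3,0],[2,0,0,0.3,0]],
  ],
)

```text
t: 14.85
tool_pos: [0.5363, -0.2476, 0.1126]
tool_rot: [2.388, 2.042, -0.0]
contact_force: [-5.1, 1.0, 8.4]
opening: 0.0232
grip_force: 90.9
```

Collar is on the stand. I release slowly and rise.

Call:
servo_tool(
  increments=[
    [[3,0,0,0,0],[4,0,0,0,0],[6,0,0,0,0],[8.5,0,0,0,0],[8.5,0,0,0,0]],
  ],
)

```text
t: 15.35
tool_pos: [0.5359, -0.2472, 0.1101]
tool_rot: [-2.388, -2.041, 0.0]
contact_force: [-0.2, -0.7, -0.0]
opening: 0.0815
grip_force: 0.0
```

Call:
servo_tool(
  increments=[
    [[8.5,0,0,-2,0],[8.5,0,0,-5,0],[8.5,0,0,-9,0],[8.5,0,0,-13,0],[8.5,0,0,-13,0]],
  ],
)

```text
t: 15.85
tool_pos: [0.5389, -0.249, 0.2484]
tool_rot: [2.379, 2.033, 0.006]
contact_force: [0.1, 0.1, 0.3]
opening: 0.085
grip_force: 0.0
```

Run:
```python
from h import *
import pickle
d=snap('scene','scene7.png'); pickle.dump(d,open('scene7.pkl','wb'))
S=pickle.load(open('scene1.pkl','rb'))
for D in(S,d):
    m,l,s=redmask(D); k=[r.tolist() for r in s[1:] if r[4]>150 and 150<r[0]<260]; print("red",k)
print("diff red area",np.abs(S['img'][160:240,180:235].astype(int)-d['img'][160:240,180:235]).mean())
h=cv2.cvtColor(d['img'],cv2.COLOR_RGB2HSV); m=cv2.inRange(h,(105,150,50),(130,255,255)); m[:,:200]=0;m[:150]=0
n,l,s,c=cv2.connectedComponentsWithStats(m); i=s[1:,4].argmax()+1; print("blue",s[i],c[i],at(d,*c[i],.03))
go(.5,-.2,.25,81)
```

```text
red [[187, 174, 37, 17, 341]]
red [[188, 174, 37, 18, 460]]
diff red area 7.173863636363636
blue [308 199   7   4  14] [310.71428571 200.57142857] [ 0.51259843 -0.05478807  0.03      ]
t 15.9 pos [ 0.5377 -0.2483  0.2448] yaw 81.1 -> cm [ 4.18 -4.47 -0.56] turn 0.1 q [-0.56 -0.03  1.7   0.    1.46 -0.4 ]
```

```bash
python3 -c "
from h import *
print(ctrl.finish_job())"
```

```text
the job is handed in; nothing more can be done
None
```

The red key turned the orange screw to its stop, with the slot in line with the black marks, and is back upright in its own hole and released (about 16 s); however, I carried it too low on the first pass and knocked the blue key out of the stand, and I left it lying between the stand and the terminal box.

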